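# Close the flip lids of a curved sample tray in one sweep

## Task

Shut all six flip lids of the curved sample tray by running your fingertips lightly along the row in one pass, starting at the end where the lids fold down ahead of the fingers (well 1) and taking them one after the other, and stay low over the row until the last lid is down. Every lid must end lying flat shut, with your hand clear of the tray. Do not lift the tray, shove it out of place or press hard on it, and leave the vials and other things on the bench as they are.

Things in the scene. Friction and masses are not known exactly. Their poses are not given: they have to be found in the camera images.
- tray: Loose grey plastic tray, a curved row of six wells, 34 mm high, 54 mm wide, 210 mm long, 1.4 kg, at any yaw. Origin on the bench under the middle of the row, z up. The row's centre line is an arc of radius 200 mm about the point (-200 mm, 0) of the tray frame; well k (1-6) lies at angle (k - 3.5) x 0.17 rad about it, from tray x towards tray y: well 1 at the -y end, 34 mm apart.
- lid1 (a joint): Lid 1: white plate, 40 mm across the row, 27 along it, 3 thick. Hinge across the row, 14.5 mm from the well's centre towards well 1, 36.5 mm above the bench; free edge 28 mm from it. Rad: 0 = shut, flat, 1.5 = end stop, nearly upright. Friction hinge, 0.005 N m, no spring or catch: stays where left. A fingertip moving low from well 1 to 6 folds it down ahead of itself and leaves it shut.
- well1 (a point): Centre of the upper face of lid 1 when shut, fixed to the tray, 38 mm above the bench.
- lid2 (a joint): Lid 2: white plate, 40 mm across the row, 27 along it, 3 thick. Hinge across the row, 14.5 mm from the well's centre towards well 1, 36.5 mm above the bench; free edge 28 mm from it. Rad: 0 = shut, flat, 1.5 = end stop, nearly upright. Friction hinge, 0.005 N m, no spring or catch: stays where left. A fingertip moving low from well 1 to 6 folds it down ahead of itself and leaves it shut.
- well2 (a point): Centre of the upper face of lid 2 when shut, fixed to the tray, 38 mm above the bench.
- lid3 (a joint): Lid 3: white plate, 40 mm across the row, 27 along it, 3 thick. Hinge across the row, 14.5 mm from the well's centre towards well 1, 36.5 mm above the bench; free edge 28 mm from it. Rad: 0 = shut, flat, 1.5 = end stop, nearly upright. Friction hinge, 0.005 N m, no spring or catch: stays where left. A fingertip moving low from well 1 to 6 folds it down ahead of itself and leaves it shut.
- well3 (a point): Centre of the upper face of lid 3 when shut, fixed to the tray, 38 mm above the bench.
- lid4 (a joint): Lid 4: white plate, 40 mm across the row, 27 along it, 3 thick. Hinge across the row, 14.5 mm from the well's centre towards well 1, 36.5 mm above the bench; free edge 28 mm from it. Rad: 0 = shut, flat, 1.5 = end stop, nearly upright. Friction hinge, 0.005 N m, no spring or catch: stays where left. A fingertip moving low from well 1 to 6 folds it down ahead of itself and leaves it shut.
- well4 (a point): Centre of the upper face of lid 4 when shut, fixed to the tray, 38 mm above the bench.
- lid5 (a joint): Lid 5: white plate, 40 mm across the row, 27 along it, 3 thick. Hinge across the row, 14.5 mm from the well's centre towards well 1, 36.5 mm above the bench; free edge 28 mm from it. Rad: 0 = shut, flat, 1.5 = end stop, nearly upright. Friction hinge, 0.005 N m, no spring or catch: stays where left. A fingertip moving low from well 1 to 6 folds it down ahead of itself and leaves it shut.
- well5 (a point): Centre of the upper face of lid 5 when shut, fixed to the tray, 38 mm above the bench.
- lid6 (a joint): Lid 6: white plate, 40 mm across the row, 27 along it, 3 thick. Hinge across the row, 14.5 mm from the well's centre towards well 1, 36.5 mm above the bench; free edge 28 mm from it. Rad: 0 = shut, flat, 1.5 = end stop, nearly upright. Friction hinge, 0.005 N m, no spring or catch: stays where left. A fingertip moving low from well 1 to 6 folds it down ahead of itself and leaves it shut.
- well6 (a point): Centre of the upper face of lid 6 when shut, fixed to the tray, 38 mm above the bench.
- vial_a: Capped clear glass vial, 24 mm across, 52 mm tall, upright on the inner (hollow) side of the tray's curve. Bystander. Origin: on its underside.
- vial_b: Capped brown glass vial, 24 mm across, 52 mm tall, upright on the outer side of the tray's curve. Bystander. Origin: on its underside.
- weight: Brass balance weight with a knob, 32 mm across, 50 mm tall, upright on the outer side of the tray's curve. Bystander. Origin: on its underside.
- dish: Covered round flat dish, clear plastic, 90 mm across, 18 mm tall. Bystander. Origin: on its underside.
- beaker: Glass beaker, 70 mm across, 85 mm tall. Bystander. Origin: on its underside.
- slidebox: Closed slide box, 100 x 85 x 34 mm. Bystander. Origin: on its underside.
- spoon: Steel lab spoon lying flat, 180 mm long. Bystander. Origin: under its middle.

How it is judged:
By the outcome, as a careful person would: the job done as asked, in the order asked, and still so for the second after the job is handed in, with the robot touching nothing.
It also fails if it takes over 38 s, if anything falls off the work surface, if the arm or the gripper's body presses on something with over 40 N, if the wrist force passes 120 N, or if a joint passes its speed limit or range.

## Robot

A 6-joint arm with a two-finger parallel gripper is mounted at the origin on the work surface. World frame = base frame: x ahead of the robot, y to its left, z up, the work surface at z = 0. Lengths are in m, angles in degrees, forces in N, time in s.
With the tool pointing down it reaches from about 0.375 to 0.75 m from the base axis. Payload 9 kg.
Tool frame: the origin (TCP) lies where the fingers leave the gripper's body, on its centre line; the fingertips stand 73 mm ahead of it and the grasp point (between the pads) lies 54 mm ahead of it (robot.tip_reach is the distance from the TCP to the fingertips, in m); z points along the fingers, y is the direction in which the jaws open and shut (so a half turn about z gives the same grasp; the last joint's range is limited). The gripper opens to 85 mm and grips with 20 to 120 N. Pads are 22 mm wide; open, the fingers measure 114 mm over their backs; the gripper's body (76 mm by 85 mm) begins 54 mm behind the grasp point. The pads swing forward as they close: fully open they stand 13 mm farther back than shut.
Start: joints at [-88.161, 5.964, 5.575, 89.605, 0, 77.527], TCP at [0.148, -0.581, 0.304] pointing down, gripper open.
Joint ranges: [-171.21, 171.21], [-48.23, 106.86], [-62.78, 66.21], [-105.2, 120.99], [-86.42, 89.51], [-180, 180]. Speed limits (degrees/s): [127.2, 127.2, 147.25, 180, 180, 180].

## Interface

Orientations are given as [roll, pitch, yaw] about the fixed x, y, z axes, in that order (R = Rz(yaw) Ry(pitch) Rx(roll)).
In Python, from plant import robot gives the robot as it stands. Calls block until the motion is done:
- robot.move_pose(position, orientation): joint-space move of the TCP to a pose.
- robot.line_to(position, vel=0.15, rotation=None, guard=None): straight line of the TCP; rotation=None keeps the orientation; vel is the mean speed in m/s. With guard (N) it stops when the force on the tool has changed by that much, and returns True; else False.
- robot.goto_joints(angles): joint-space move.
- robot.set_gripper(opening): finger opening in m; the grip force is fixed at half the most; returns when the fingers have stopped.
- robot.pause(seconds).
- robot.ik(position, orientation): joint angles nearest the present ones, or None.
- robot.observe(): the state.
- robot.grab_frame(name): name is "scene" or "side" or "wrist"; returns the picture (400x640x3 uint8, blue, green, red); there is no depth.
- robot.get_calibration(name): a dict with "vertical_fov" (degrees; the focal length in pixels is half the picture's height over the tangent of half this angle, whatever the lens; pixels are square), "cx", "cy" (the principal point, pixels), "rvec" (rotation vector, rad) and "tvec" (3), from world to camera coordinates, as OpenCV has them. Camera axes: x right, y down, z forward; pixel columns grow to the right and rows downward; lengths in m; the calibration is good to about 2 mm. The wrist camera is an equidistant fisheye: a pixel r from the principal point sees the ray r / f radians off the axis. A picture is of the moment at which its call begins: read the wrist's pose just before it. get_calibration takes no time and is no camera call; for the wrist camera it gives the pose at the moment of the call.
A pose or a line that the arm cannot do raises robot.IKError and nothing moves.
- robot.job_done(): hands the job in, once; it reports no verdict.
The state is a dict: "time": time; "q": joint angles; "qvel": joint speeds; "joint_torque": joint torques, N m; "tool_pos": TCP position; "tcp_rot": TCP orientation; "ft_force": force on the tool from outside, world axes, zero at the start; "torque": the same for the moment, N m; "gripper_width": finger opening in m.
Only numpy, scipy, OpenCV 4.12 (cv2) and the standard library are available. Lean on these libraries where they do the work, as an engineer would, in place of code of your own. Each camera call takes 0.05 s, during which the arm holds its last target.

## Working session

There is one attempt and no reset: what is moved stays moved. The work goes in short steps, each a Python script; the robot and the scene stay as the last script left them, time stands still between calls to the robot, and variables do not carry over. Pictures are saved under pics/ and viewed, and the job is handed in when it is done.

```bash
ls; mkdir -p pics
python3 - <<'E'
from plant import robot
import cv2
for n in ("scene","side","wrist"):
    c=robot.get_calibration(n); print(n,c)
    cv2.imwrite(f"pics/{n}0.png",robot.grab_frame(n))
s=robot.observe(); print(s, robot.tip_reach)
E
```

```text
pics
scene {'vertical_fov': 53.477997203930165, 'cx': 318.5179211906466, 'cy': 201.13058814973257, 'rvec': array([ 1.38836308,  2.19272354, -0.87928622]), 'tvec': array([ 0.23914505, -0.28822697,  1.50238754])}
side {'vertical_fov': 45.524229413446186, 'cx': 312.4765352367717, 'cy': 195.15056582323822, 'rvec': array([ 0.52141628,  2.566346  , -1.34050222]), 'tvec': array([ 0.47041513, -0.0643892 ,  1.40649655])}
wrist {'vertical_fov': 65.70646984690485, 'cx': 314.7037774249394, 'cy': 199.70166604486002, 'rvec': array([-2.2661844 ,  1.76201643,  0.29138124]), 'tvec': array([-0.59982143, -0.04174957,  0.38151084])}
{'time': 0.15, 'q': array([-8.81619499e+01,  5.99122225e+00,  5.53849803e+00,  8.96038175e+01,
        1.12233547e-03,  7.75264340e+01]), 'qvel': array([-0.00902886, -0.10915455,  0.04162039,  0.05977889,  0.01194708,
       -0.03875159]), 'joint_torque': array([ 4.30732383e-03, -5.57361495e+01,  5.04003096e+01,  1.27743007e-02,
       -3.20419340e-04, -1.84182909e-05]), 'tool_pos': array([ 0.14832267, -0.58120395,  0.30330774]), 'tcp_rot': array([-1.79945035e+02, -1.33082315e-02,  1.43116092e+01]), 'ft_force': array([ 0.4515334 , -0.48418472, -0.99921613]), 'torque': array([-0.02386063,  0.03766813, -0.01071912]), 'gripper_width': 0.08556164686727505} 0.0726
```

View pics/scene0.png

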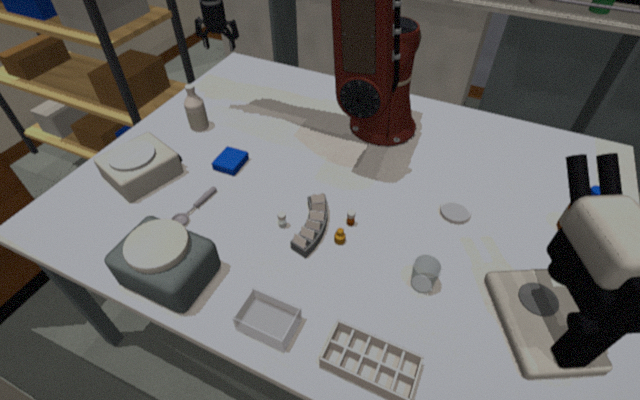

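View pics/side0.png

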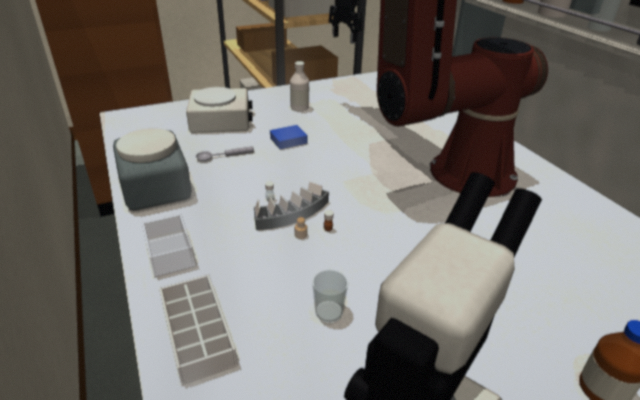

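View pics/wrist0.png

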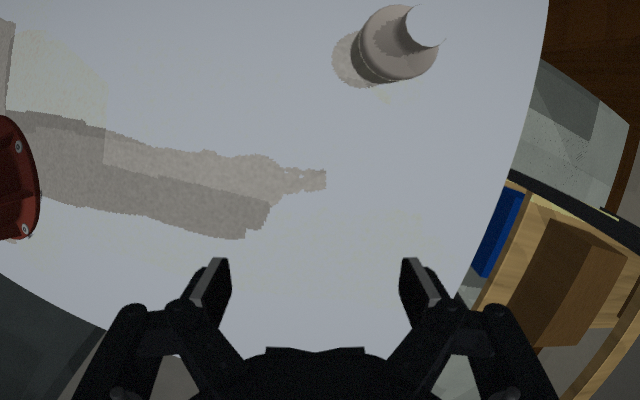

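```bash
cat > h.py <<'E'
import numpy as np, cv2
def K(c):
    f=200/np.tan(np.radians(c["vertical_fov"])/2)
    return np.array([[f,0,c["cx"]],[0,f,c["cy"]],[0,0,1.]])
def proj(c,P,fish=False):
    P=np.asarray(P,float).reshape(-1,1,3)
    if fish: return cv2.fisheye.projectPoints(P,c["rvec"],c["tvec"],K(c),np.zeros(4))[0].reshape(-1,2)
    return cv2.projectPoints(P,c["rvec"],c["tvec"],K(c),None)[0].reshape(-1,2)
def unproj(c,uv,z,fish=False):
    uv=np.asarray(uv,float).reshape(-1,1,2)
    n=(cv2.fisheye.undistortPoints(uv,K(c),np.zeros(4)) if fish else cv2.undistortPoints(uv,K(c),None)).reshape(-1,2)
    R=cv2.Rodrigues(c["rvec"])[0]; o=-R.T@c["tvec"]
    d=np.c_[n,np.ones(len(n))]@R
    z=np.broadcast_to(z,len(n))
    return o+d*((z-o[2])/d[:,2])[:,None]
E
python3 - <<'E'
from plant import robot
from h import *
c=robot.get_calibration("scene");s=robot.get_calibration("side");w=robot.get_calibration("wrist")
np.set_printoptions(precision=4,suppress=True)
print("tray ends near/far,whitevial base,brown,brass,dish,beaker,box,spoon\n",unproj(c,[(305,252),(318,198),(282,226),(350,223),(340,243),(455,215),(424,285),(230,165),(195,207)],0.0))
print("side: near,far, white, brown, brass\n",unproj(s,[(262,225),(325,200),(269,199),(328,229),(301,236)],[0.0]))
for n,k in(("s",c),("sd",s),("w",w)):
    R=cv2.Rodrigues(k["rvec"])[0]; print(n,-R.T@k["tvec"],R[2])
print(robot.observe()["tool_pos"])
E
```

```text
tray ends near/far,whitevial base,brown,brass,dish,beaker,box,spoon
 [[ 0.6539  0.0035  0.    ]
 [ 0.4513 -0.0529  0.    ]
 [ 0.599  -0.099   0.    ]
 [ 0.5036  0.0758 -0.    ]
 [ 0.584   0.0783  0.    ]
 [ 0.3401  0.3478  0.    ]
 [ 0.6165  0.327   0.    ]
 [ 0.4381 -0.3887  0.    ]
 [ 0.6462 -0.3752  0.    ]]
side: near,far, white, brown, brass
 [[ 0.6491 -0.002   0.    ]
 [ 0.4582 -0.0406  0.    ]
 [ 0.596  -0.1022  0.    ]
 [ 0.5032  0.0755  0.    ]
 [ 0.5753  0.0751  0.    ]]
s [1.2293 0.3164 0.8866] [-0.6249 -0.2952 -0.7228]
sd [0.914  0.905  0.7412] [-0.3329 -0.7519 -0.569 ]
w [ 0.228  -0.5615  0.3741] [-0.3108 -0.0779 -0.9473]
[ 0.1483 -0.5812  0.3033]
```

Run:
```python
import cv2
a=cv2.imread("pics/scene0.png")[180:270,260:380]; cv2.imwrite("pics/sc.png",cv2.resize(a,None,fx=6,fy=6,interpolation=cv2.INTER_CUBIC))
a=cv2.imread("pics/side0.png")[170:250,230:350]; cv2.imwrite("pics/sd.png",cv2.resize(a,None,fx=6,fy=6,interpolation=cv2.INTER_CUBIC))
```

```text
(no output)
```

View pics/sc.png

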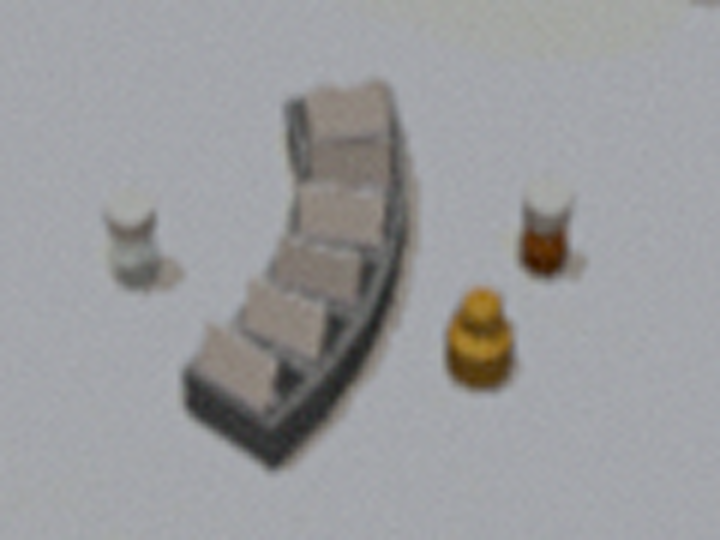

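View pics/sd.png

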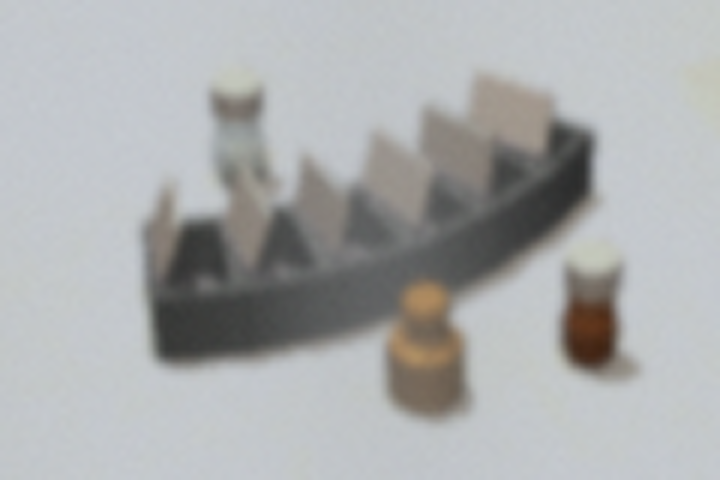

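Run:
```python
from plant import robot
from h import *
import pickle
robot.move_pose([0.57,-0.01,0.30],[180,0,-166])
s=robot.observe(); w=robot.get_calibration("wrist"); im=robot.grab_frame("wrist")
cv2.imwrite("pics/w1.png",im); pickle.dump(w,open("w1.pkl","wb"))
print(s["time"],s["q"],s["tool_pos"],s["tcp_rot"],s["ft_force"])
cv2.imwrite("pics/w1b.png",cv2.resize(im[0:300,120:520],None,fx=2,fy=2,interpolation=cv2.INTER_CUBIC))
```

```text
2.6667 [-1.42093086e+01  6.79805650e-01 -3.11681292e-01  8.90096483e+01
 -6.63962013e-03 -2.81266054e+01] [ 0.57001515 -0.01067194  0.29994371] [-1.79994680e+02 -4.13126141e-03 -1.66082703e+02] [-0.35761388  0.44659886 -0.13060214]
```

View pics/w1b.png

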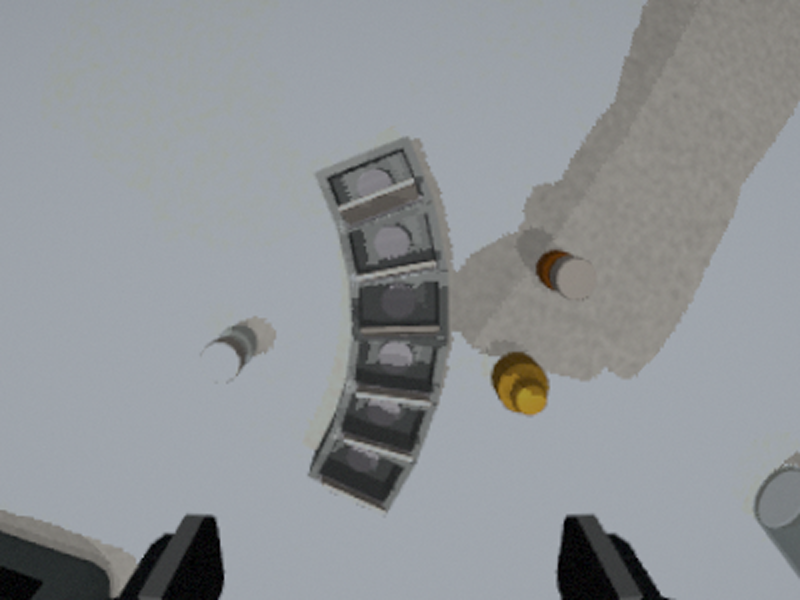

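```bash
cat > fit.py <<'E'
from h import *
import pickle
from scipy.optimize import least_squares
w=pickle.load(open("w1.pkl","rb"))
Z=lambda a: np.array(a,float)/2+np.array([120,0])-0.25
def T2W(p,xy,z):
    c,s=np.cos(p[2]),np.sin(p[2]); xy=np.atleast_2d(xy)
    return np.c_[p[0]+c*xy[:,0]-s*xy[:,1],p[1]+s*xy[:,0]+c*xy[:,1],np.full(len(xy),z)]
def arc(r,a): 
    a=np.atleast_1d(a); return np.c_[-.2+r*np.cos(a),r*np.sin(a)]
if __name__=="__main__":
    np.set_printoptions(precision=4,suppress=True)
    corners=Z([(318,173),(410,138),(311,475),(387,509)]) # in6,out6,in1,out1
    outer=Z([(436,210),(446,250),(449,300),(447,345),(437,390),(422,430)])
    inner=Z([(346,240),(352,275),(353,320),(349,360),(341,395)])
    P=lambda uv: unproj(w,uv,0.034,True)[:,:2]
    C,O,I=P(corners),P(outer),P(inner); print(C)
    print("chord out",np.linalg.norm(C[1]-C[3]),"in",np.linalg.norm(C[0]-C[2]),"ends",np.linalg.norm(C[0]-C[1]),np.linalg.norm(C[2]-C[3]))
    def res(p):
        b=p[3]
        m=np.r_[arc(.173,b),arc(.227,b),arc(.173,-b),arc(.227,-b)]
        M=T2W(p,m,0)[:,:2]
        cc=T2W(p,[[-.2,0]],0)[0,:2]
        return np.r_[(M-C).ravel(),np.linalg.norm(O-cc,axis=1)-.227,np.linalg.norm(I-cc,axis=1)-.173]
    r=least_squares(res,[.56,-.02,np.pi/2,.52]); p=r.x
    print(p,np.degrees(p[2]),"res mm",r.fun*1e3)
    np.save("pose.npy",p)
    im=cv2.imread("pics/w1.png"); big=cv2.resize(im[0:300,120:520],None,fx=2,fy=2,interpolation=cv2.INTER_CUBIC)
    def dr(m,z,col):
        uv=(proj(w,T2W(p,m,z),True)-[120,0])*2+.5
        cv2.polylines(big,[np.round(uv*8).astype(int)],False,col,1,cv2.LINE_AA,3)
    a=np.linspace(-p[3],p[3],40)
    dr(arc(.173,a),.034,(0,0,255));dr(arc(.227,a),.034,(0,0,255))
    for b in(-p[3],p[3]): dr(np.r_[arc(.173,b),arc(.227,b)],.034,(0,0,255))
    for k in range(1,7):
        th=(k-3.5)*.17; c=arc(.2,th)[0]; n=np.array([np.cos(th),np.sin(th)]); t=np.array([-n[1],n[0]])
        h=c-t*.0145; dr([h-n*.02,h+n*.02],.0365,(0,255,0))
    cv2.imwrite("pics/fit1.png",big)
    from plant import robot
    c=robot.get_calibration("scene"); im=cv2.imread("pics/scene0.png"); big=cv2.resize(im[180:270,260:380],None,fx=6,fy=6,interpolation=cv2.INTER_CUBIC)
    for r_ in(.173,.227):
        uv=(proj(c,T2W(p,arc(r_,a),.034))-[260,180])*6+2.5
        cv2.polylines(big,[np.round(uv*8).astype(int)],False,(0,0,255),1,cv2.LINE_AA,3)
    cv2.imwrite("pics/fit2.png",big)
E
python3 fit.py
```

```text
[[ 0.4851 -0.0718]
 [ 0.4552 -0.0286]
 [ 0.6581 -0.0387]
 [ 0.6695  0.0114]]
chord out 0.21798632069366602 in 0.17615033156553256 ends 0.05249263112343918 0.05141342383211441
[ 0.5621 -0.0075  1.75    0.511 ] 100.26763964117416 res mm [ 2.509   0.9545 -2.0274 -0.5878 -4.0061 -1.9908  2.1635 -1.0649 -0.9346
  0.1598 -0.3463 -0.3136 -1.6595 -3.3691  2.1175  1.6788  0.6141  0.0209
 -0.4233]
```

View pics/fit1.png

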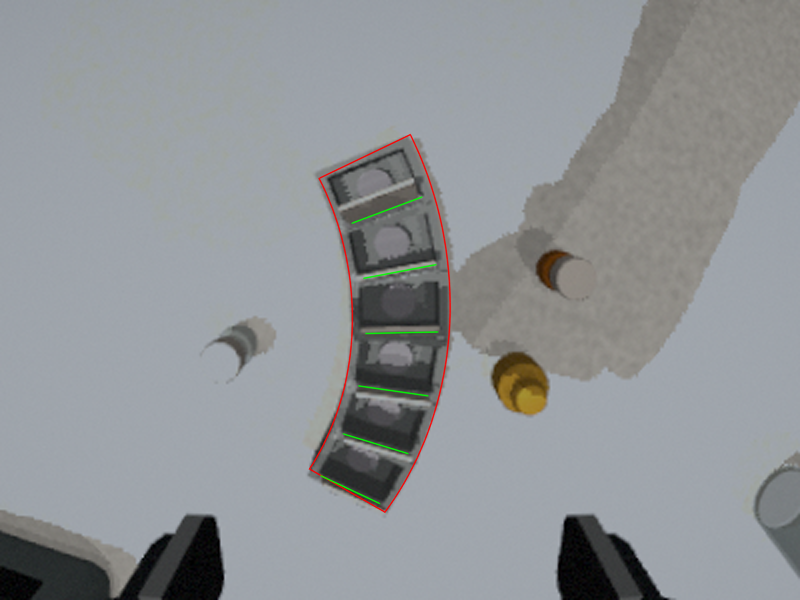

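View pics/fit2.png

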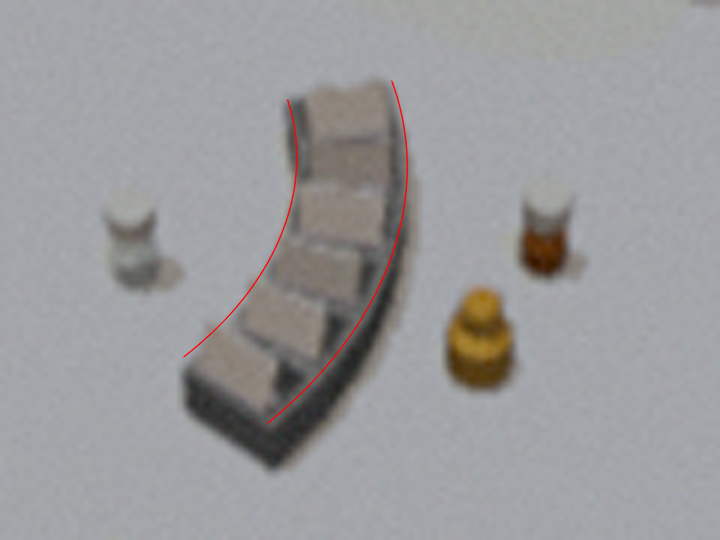

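Run:
```python
import cv2,numpy as np
im=cv2.imread("pics/w1.png")
a=cv2.resize(im[60:120,270:350],None,fx=7,fy=7,interpolation=cv2.INTER_CUBIC)
b=cv2.resize(im[205:265,265:345],None,fx=7,fy=7,interpolation=cv2.INTER_CUBIC)
o=np.hstack([a,b]); o=cv2.resize(o,(800,300)) if 0 else o
o=np.vstack([a,b])[:, :]; print(o.shape)
cv2.imwrite("pics/za.png",cv2.convertScaleAbs(a,alpha=1.5)); cv2.imwrite("pics/zb.png",cv2.convertScaleAbs(b,alpha=1.5))
```

```text
(840, 560, 3)
```

View pics/za.png

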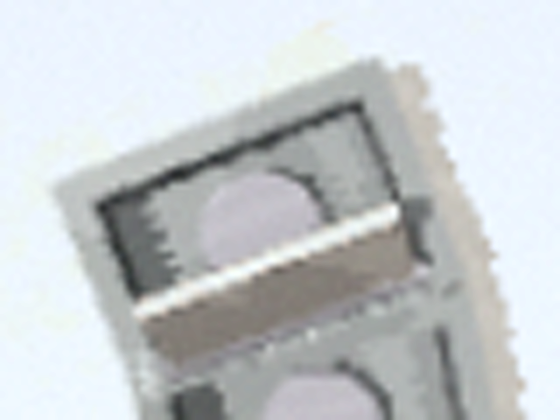

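View pics/zb.png

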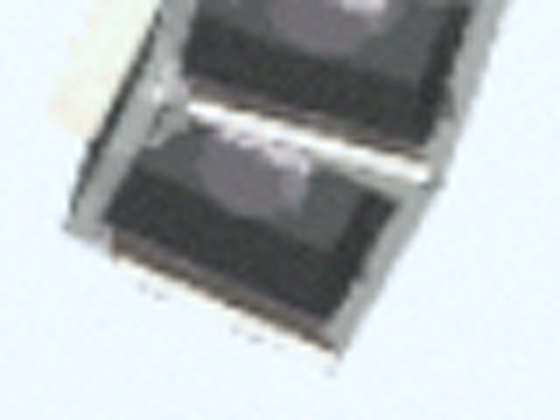

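```bash
cat > fit2.py <<'E'
from fit import *
from plant import robot
np.set_printoptions(precision=4,suppress=True)
cs,cd=robot.get_calibration("scene"),robot.get_calibration("side")
S=lambda a:(np.array(a,float)-2.5)/6+[260,180]
D=lambda a:(np.array(a,float)-2.5)/6+[230,170]
A=lambda a:(np.array(a,float)-3)/7+[270,60]
B=lambda a:(np.array(a,float)-3)/7+[265,205]
obs=[] # cam,fish,uv,z,(r,sign)
obs+=[(w,1,A((57,188)),.034,(.173,1)),(w,1,A((380,58)),.034,(.227,1)),(w,1,B((75,232)),.034,(.173,-1)),(w,1,B((345,352)),.034,(.227,-1))]
obs+=[(cs,0,S((288,99)),.034,(.173,1)),(cs,0,S((185,372)),.034,(.173,-1)),(cs,0,S((276,425)),.034,(.227,-1)),(cs,0,S((275,468)),0,(.227,-1)),(cs,0,S((186,406)),0,(.173,-1))]
obs+=[(cd,0,D((157,293)),.034,(.227,-1)),(cd,0,D((161,358)),0,(.227,-1)),(cd,0,D((144,230)),.034,(.173,-1)),(cd,0,D((593,131)),.034,(.227,1)),(cd,0,D((591,193)),0,(.227,1))]
outer=Z([(436,210),(446,250),(450,300),(447,345),(437,390),(422,430)])
inner=Z([(346,240),(352,275),(354,320),(350,360)])
O=unproj(w,outer,.034,True)[:,:2]; I=unproj(w,inner,.034,True)[:,:2]
W=[unproj(o[0],o[2],o[3],o[1])[0,:2] for o in obs]
def res(p):
    cc=T2W(p,[[-.2,0]],0)[0,:2]
    r=[T2W(p,arc(o[4][0],o[4][1]*p[3]),0)[0,:2]-x for o,x in zip(obs,W)]
    return np.r_[np.ravel(r),np.linalg.norm(O-cc,axis=1)-.227,np.linalg.norm(I-cc,axis=1)-.173]
for b in (None,.525):
  for sub in ("all","wrist"):
    n=len(obs); sel=np.ones(2*n+10,bool)
    if sub=="wrist": sel[8:2*n]=False
    f=(lambda p:res(p)[sel]) if b is None else (lambda p:res(np.r_[p[:3],b])[sel])
    r=least_squares(f,[.56,-.02,1.75,.52][: 4 if b is None else 3],loss="soft_l1",f_scale=.002)
    print(b,sub,r.x,np.degrees(r.x[2])); e=f(r.x)*1e3
    if sub=="all": print(e[:2*n].reshape(-1,2).round(1).tolist(), e[2*n:].round(1)); pf=np.r_[r.x[:3],.525]
np.save("pose.npy",pf)
p=pf
im=cv2.imread("pics/w1.png"); big=cv2.resize(im[0:300,120:520],None,fx=2,fy=2,interpolation=cv2.INTER_CUBIC)
def dr(m,z,col):
    uv=(proj(w,T2W(p,m,z),True)-[120,0])*2+.5
    cv2.polylines(big,[np.round(uv*8).astype(int)],False,col,1,cv2.LINE_AA,3)
a=np.linspace(-p[3],p[3],40)
dr(arc(.173,a),.034,(0,0,255));dr(arc(.227,a),.034,(0,0,255))
for b in(-p[3],p[3]): dr(np.r_[arc(.173,b),arc(.227,b)],.034,(0,0,255))
for k in range(1,7):
    th=(k-3.5)*.17; c=arc(.2,th)[0]; n=np.array([np.cos(th),np.sin(th)]); t=np.array([-n[1],n[0]])
    h=c-t*.0145; dr([h-n*.02,h+n*.02],.0365,(0,255,0))
    h=h+t*.028*np.cos(1.5);dr([h-n*.02,h+n*.02],.0365+.028*np.sin(1.5),(255,100,0))
cv2.imwrite("pics/fit3.png",big)
E
python3 fit2.py
```

```text
None all [ 0.5619 -0.007   1.7638  0.5095] 101.05885740499944
[[3.0, 1.6], [-0.9, -0.2], [-4.6, -0.3], [0.8, 0.1], [1.2, -0.7], [-7.6, -3.1], [0.3, -2.1], [0.8, -0.5], [-2.4, 1.2], [3.8, 3.1], [3.7, 3.6], [-4.8, -4.9], [-0.8, -0.5], [-0.3, 0.1]] [-0.6  0.2 -0.  -0.9 -2.5 -4.5  2.4  1.7  0.8 -0.2]
None wrist [ 0.5615 -0.0072  1.7596  0.5123] 100.81933845132718
0.525 all [ 0.5622 -0.0061  1.763 ] 101.0097513750346
[[1.1, 0.8], [-3.4, -1.5], [-1.8, -0.4], [4.3, -0.2], [-0.7, -1.5], [-4.9, -3.1], [3.9, -2.5], [4.4, -0.8], [0.4, 1.1], [7.4, 2.8], [7.3, 3.3], [-2.0, -5.0], [-3.2, -1.8], [-2.7, -1.2]] [-1.3 -0.5 -0.9 -1.7 -3.4 -5.4  1.7  0.9 -0.1 -1. ]
0.525 wrist [ 0.5622 -0.0067  1.7583] 100.74089727966192
```

View pics/fit3.png

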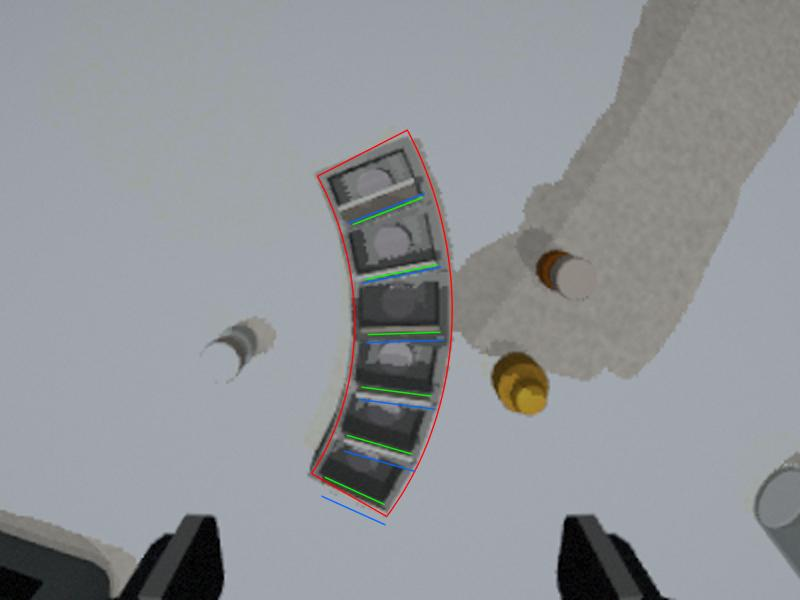

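```bash
python3 - <<'E'
s=open('fit2.py').read()
s=s.replace("def res(p):","""def cor(r,sg,L):
    th=sg*.425; n=np.array([np.cos(th),np.sin(th)]); t=np.array([-n[1],n[0]])
    return (arc(.2,th)[0]+t*sg*L+n*(r-.2))[None]
def res(p):""").replace("arc(o[4][0],o[4][1]*p[3])","cor(o[4][0],o[4][1],p[3])").replace(".525","0.02").replace("1.75,.52]","1.75,.02]")
s=s.replace("a=np.linspace(-p[3],p[3],40)","a=np.linspace(-.5,.5,40)").replace("for b in(-p[3],p[3]): dr(np.r_[arc(.173,b),arc(.227,b)],.034,(0,0,255))","for b in(-1,1): dr(np.r_[cor(.173,b,p[3]),cor(.227,b,p[3])],.034,(0,0,255))")
open('fit3.py','w').write(s)
E
python3 fit3.py
```

```text
None all [ 0.562  -0.0073  1.764   0.0179] 101.0695654727015
[[0.1, -0.1], [-0.2, 0.8], [-1.1, -0.8], [-0.2, 0.9], [-1.7, -2.5], [-4.2, -3.5], [-0.7, -1.3], [-0.1, 0.3], [1.1, 0.7], [2.9, 3.9], [2.8, 4.4], [-1.3, -5.4], [-0.1, 0.6], [0.4, 1.1]] [-0.2  0.6  0.3 -0.5 -2.2 -4.2  2.8  2.   1.1  0.1]
None wrist [ 0.5621 -0.0073  1.7589  0.0183] 100.78000714022585
0.02 all [ 0.5615 -0.0069  1.7642] 101.08205026715368
[[-2.2, -0.9], [-2.5, 0.0], [0.4, -0.8], [1.3, 0.8], [-4.0, -3.3], [-2.7, -3.6], [0.8, -1.4], [1.3, 0.3], [2.6, 0.7], [4.3, 3.9], [4.3, 4.3], [0.2, -5.4], [-2.4, -0.3], [-1.9, 0.3]] [-0.9 -0.  -0.3 -1.1 -2.7 -4.6  2.1  1.4  0.6 -0.3]
0.02 wrist [ 0.5619 -0.0071  1.759 ] 100.7828008006232
```

View pics/fit3.png

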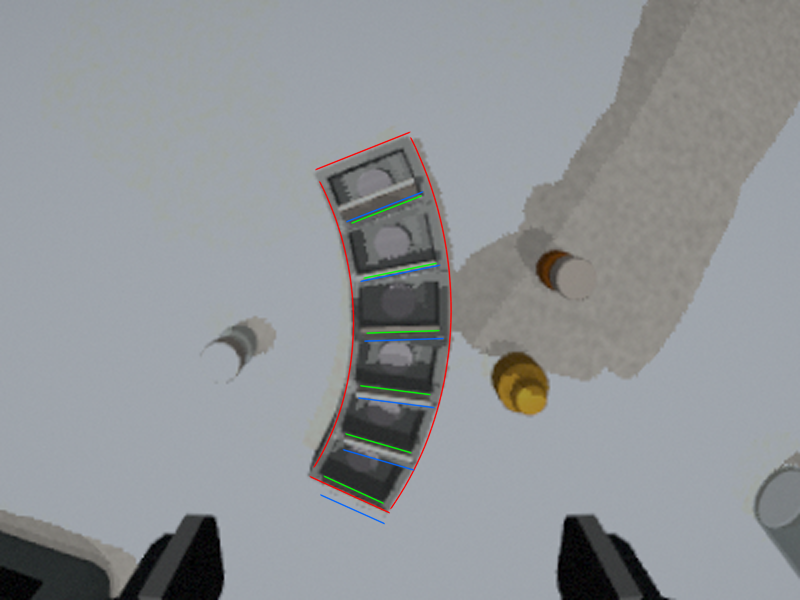

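```bash
cat > sw.py <<'E'
from plant import robot
import numpy as np
TX,TY,YAW=.5620,-.0072,1.762
L=robot.tip_reach
def pose(k,e,ztip):
    th=(k-3.5)*.17-.0725+e/200.
    a=YAW+th; cx=TX-.2*np.cos(YAW); cy=TY-.2*np.sin(YAW)
    y=np.degrees(a)+90; y=(y+180)%360-180
    return [cx+.2*np.cos(a),cy+.2*np.sin(a),ztip+L],[180,0,y]
def st(tag):
    s=robot.observe(); print(tag,"t%.2f"%s["time"],"tip z %.4f"%(s["tool_pos"][2]-L),"xy",s["tool_pos"][:2].round(4),"F",s["ft_force"].round(2)); return s
def go(k,e,z,vel=.06,guard=None):
    p,r=pose(k,e,z); return robot.line_to(p,vel=vel,rotation=r,guard=guard)
E
python3 - <<'E'
from sw import *
import cv2
for k in range(1,7):
    for e in(-25,14): assert robot.ik(*pose(k,e,.0425)) is not None
robot.set_gripper(0.0); st("closed")
robot.move_pose(*pose(1,-27,.085)); s=st("above"); print(s["tcp_rot"],s["q"],s["gripper_width"])
cv2.imwrite("pics/w2.png",robot.grab_frame("wrist")); cv2.imwrite("pics/sd2.png",cv2.resize(robot.grab_frame("side")[120:250,200:380],None,fx=4,fy=4,interpolation=cv2.INTER_CUBIC))
E
```

```text
closed t3.48 tip z 0.2274 xy [ 0.57 -0.01] F [ 0.43 -0.26 -0.12]
above t4.24 tip z 0.0858 xy [ 0.6853 -0.0227] F [ 0.59 -0.75  0.68]
[1.79999806e+02 1.15796835e-02 1.54849699e+02] [-1.27886646e+01  2.21063321e+01  8.97168233e+00  7.68539974e+01
 -2.28913449e-03  1.23616365e+01] 9.203467073579357e-05
```

View pics/w2.png

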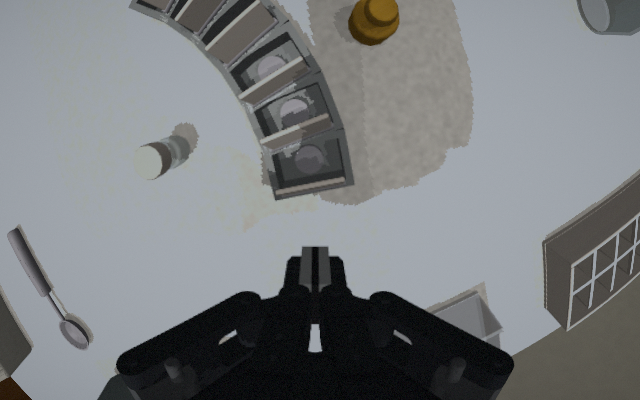

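View pics/sd2.png

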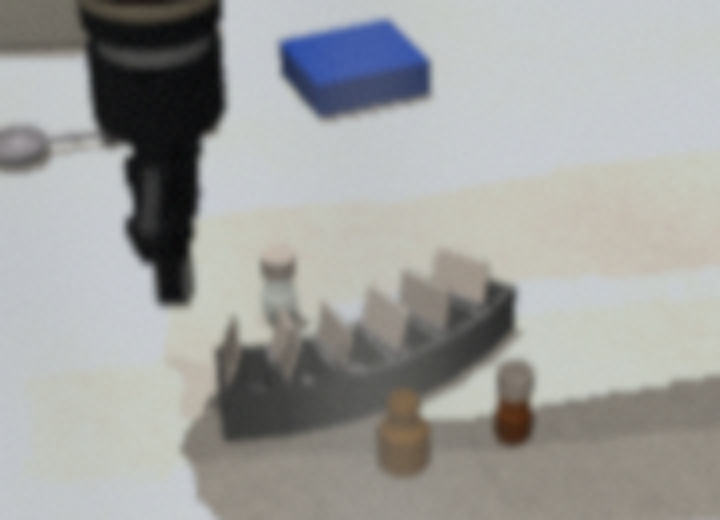

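Run:
```python
from sw import *
import cv2
go(1,-27,.0425,.08); st("low")
go(1,14,.0425,.06); st("B1")
g=go(1,18,.0372,.02,guard=2.5); print(g); st("C1"); robot.pause(.1); s=st("C1")
im=robot.grab_frame("side"); cv2.imwrite("pics/sd3.png",cv2.resize(im[120:250,200:380],None,fx=4,fy=4,interpolation=cv2.INTER_CUBIC))
cv2.imwrite("pics/w3.png",robot.grab_frame("wrist"))
```

```text
low t5.03 tip z 0.0424 xy [ 0.6854 -0.0227] F [ 0.23 -0.29 -0.1 ]
B1 t5.86 tip z 0.0428 xy [ 0.6472 -0.0092] F [-0.13 -0.2   0.25]
True
C1 t6.20 tip z 0.0380 xy [ 0.6439 -0.0085] F [-0.16  0.35  5.11]
C1 t6.30 tip z 0.0381 xy [ 0.6439 -0.0085] F [-0.96  0.28  5.05]
```

View pics/sd3.png

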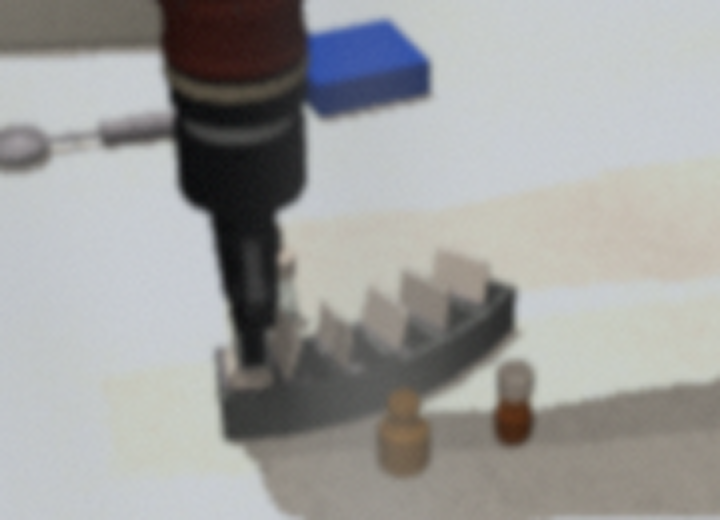

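View pics/w3.png

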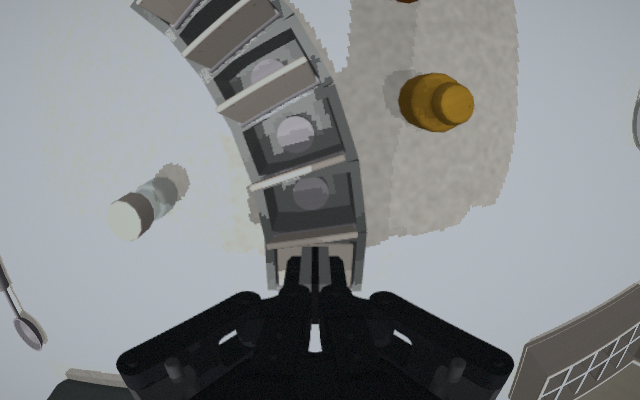

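```bash
cat >> sw.py <<'E'
def lid(k):
    go(k-1,21,.0425,.03); st("raise")
    go(k,14,.0425,.05); s=st("B%d"%k)
    z=.0378
    for i in range(3):
        g=go(k,18+i*.3,z,.015,guard=2.0); robot.pause(.1); s=st("C%d %s"%(k,g))
        if s["tool_pos"][2]-L<.0384: break
    else: raise SystemExit("not down")
    if np.linalg.norm(s["ft_force"])>8: raise SystemExit("force")
E
python3 - <<'E'
from sw import *
import cv2
lid(2); lid(3)
im=robot.grab_frame("side"); cv2.imwrite("pics/sd4.png",cv2.resize(im[120:250,200:380],None,fx=4,fy=4,interpolation=cv2.INTER_CUBIC))
cv2.imwrite("pics/w4.png",robot.grab_frame("wrist"))
E
```

```text
raise t6.76 tip z 0.0424 xy [ 0.6398 -0.0075] F [0.21 0.48 1.06]
B2 t7.45 tip z 0.0426 xy [ 0.6134 -0.0041] F [ 0.33 -0.37  1.02]
C2 True t7.96 tip z 0.0380 xy [ 0.6097 -0.0038] F [ 0.11 -0.45  4.96]
raise t8.31 tip z 0.0424 xy [ 0.606  -0.0036] F [-0.85  0.24 -0.12]
B3 t9.00 tip z 0.0425 xy [ 0.5795 -0.0047] F [ 0.08 -0.23 -0.52]
C3 True t9.51 tip z 0.0380 xy [ 0.5757 -0.005 ] F [0.97 0.34 5.67]
```

View pics/sd4.png

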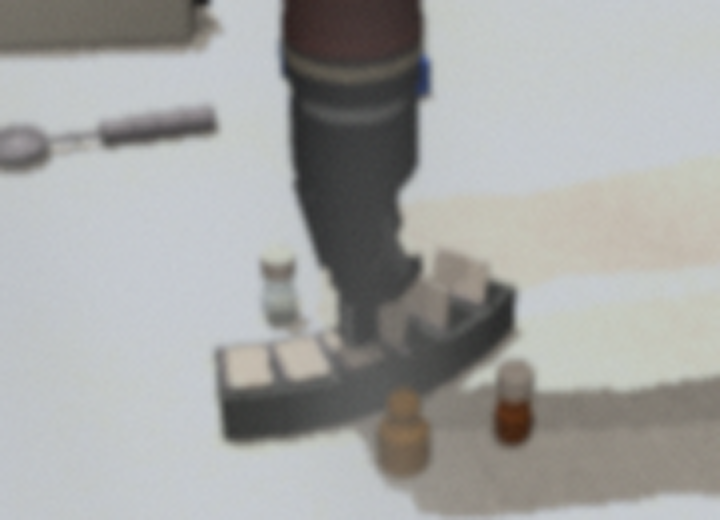

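View pics/w4.png

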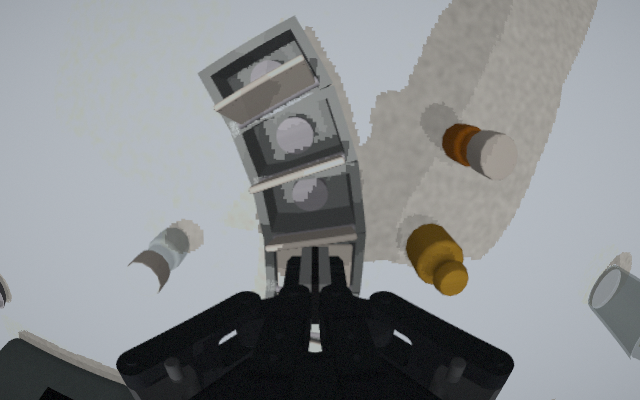

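Side view shows lids 1 and 2 flat and the tip on lid 3. The tray is still at (220–515, 280–440), as before. I'll continue the same way.

```bash
sed -i 's/z=.0378/z=.0379/' sw.py
python3 - <<'E'
from sw import *
import cv2
lid(4); lid(5); lid(6)
im=robot.grab_frame("side"); cv2.imwrite("pics/sd5.png",cv2.resize(im[120:250,200:380],None,fx=4,fy=4,interpolation=cv2.INTER_CUBIC))
cv2.imwrite("pics/w5.png",robot.grab_frame("wrist"))
E
```

```text
raise t9.95 tip z 0.0424 xy [ 0.5721 -0.0054] F [-0.49 -0.52 -1.01]
B4 t10.64 tip z 0.0425 xy [ 0.5461 -0.011 ] F [-0.3  -0.2   0.34]
C4 True t11.16 tip z 0.0380 xy [ 0.5424 -0.012 ] F [1.02 0.66 5.14]
raise t11.50 tip z 0.0424 xy [ 0.539 -0.013] F [ 0.14 -1.6   0.79]
B5 t12.19 tip z 0.0425 xy [ 0.5143 -0.0229] F [ 0.17  0.83 -0.22]
C5 True t12.71 tip z 0.0380 xy [ 0.5108 -0.0245] F [0.31 0.44 4.46]
raise t13.05 tip z 0.0424 xy [ 0.5077 -0.0261] F [ 0.49 -0.15 -0.69]
B6 t13.74 tip z 0.0425 xy [ 0.4849 -0.04  ] F [-1.11  0.18 -0.27]
C6 True t14.26 tip z 0.0380 xy [ 0.4818 -0.0422] F [-0.11 -0.73  5.43]
```

View pics/sd5.png

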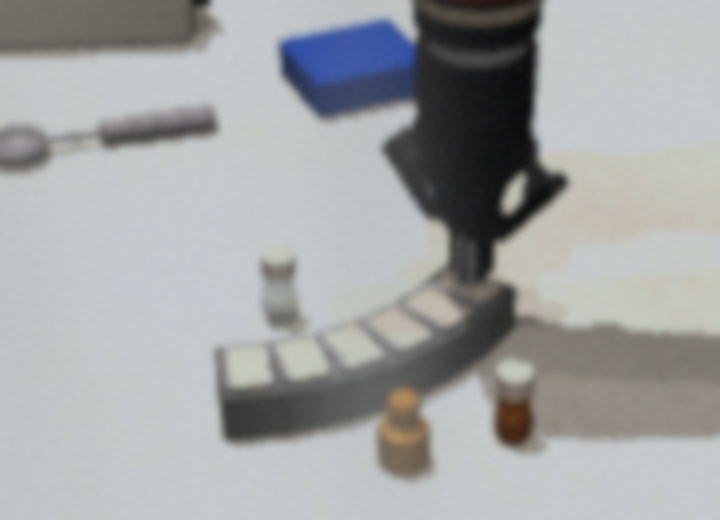

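View pics/w5.png

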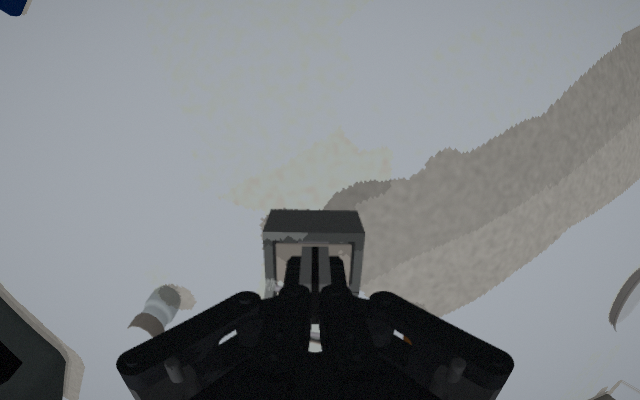

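Side view: all six lids look flat, with the tip on lid 6. I'll lift straight off and check from the wrist camera.

Run:
```python
from sw import *
import cv2
go(6,20,.043,.03); go(6,24,.12,.12)
robot.line_to([0.57,-0.01,0.30],vel=.2,rotation=[180,0,-166]); s=st("view")
im=robot.grab_frame("wrist"); cv2.imwrite("pics/w6f.png",im)
cv2.imwrite("pics/w6.png",cv2.resize(im[0:300,120:520],None,fx=2,fy=2,interpolation=cv2.INTER_CUBIC))
im=robot.grab_frame("side"); cv2.imwrite("pics/sd6.png",cv2.resize(im[120:250,200:380],None,fx=4,fy=4,interpolation=cv2.INTER_CUBIC))
```

```text
view t16.38 tip z 0.2260 xy [ 0.5694 -0.01  ] F [-0.06  0.26 -0.62]
```

View pics/w6.png

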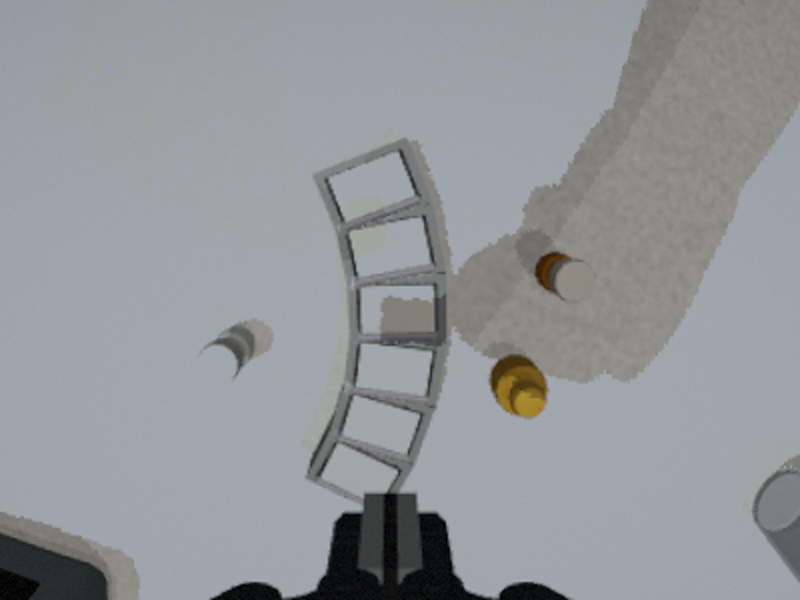

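View pics/sd6.png

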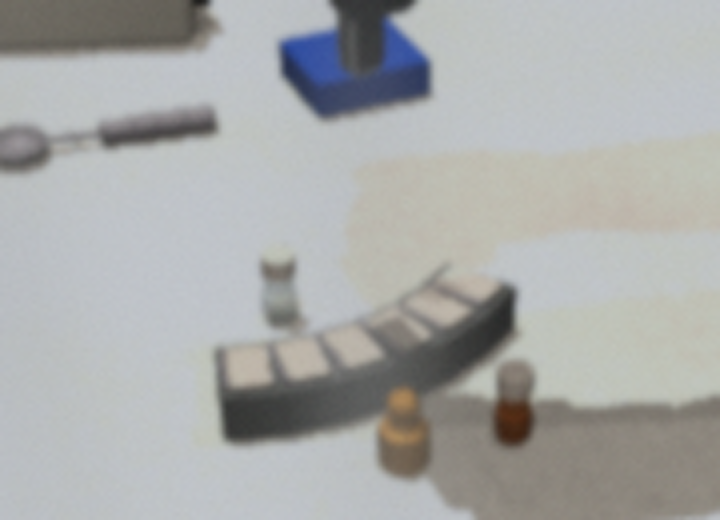

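Run:
```python
import cv2,numpy as np
from plant import robot
a=cv2.imread("pics/sd6.png")[220:360,340:540]; cv2.imwrite("pics/z1.png",cv2.resize(a,None,fx=4,fy=4,interpolation=cv2.INTER_CUBIC))
im=cv2.imread("pics/w6f.png")[60:180,270:350]; cv2.imwrite("pics/z2.png",cv2.resize(im,None,fx=5,fy=5,interpolation=cv2.INTER_CUBIC))
im=robot.grab_frame("scene")[170:270,250:380]; cv2.imwrite("pics/z3.png",cv2.resize(im,None,fx=6,fy=6,interpolation=cv2.INTER_CUBIC))
```

```text
(no output)
```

View pics/z1.png

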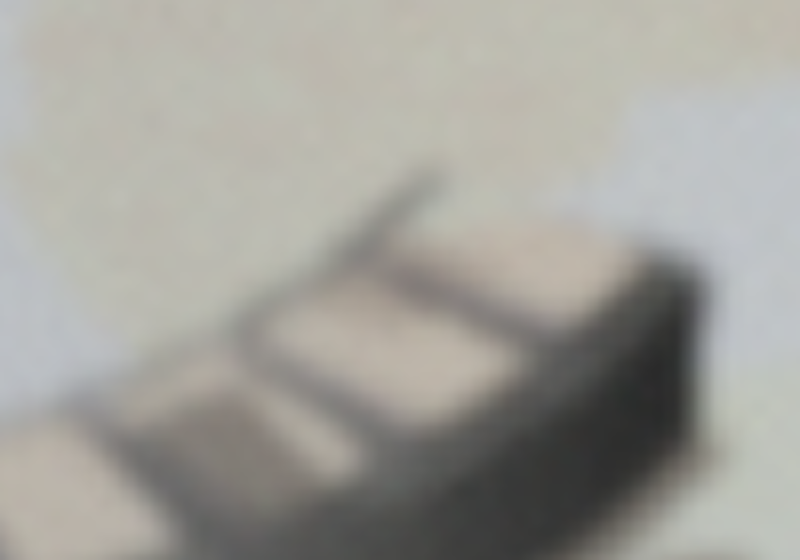

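View pics/z2.png

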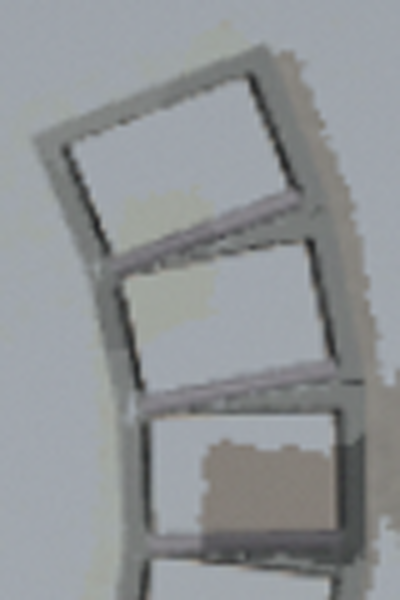

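View pics/z3.png

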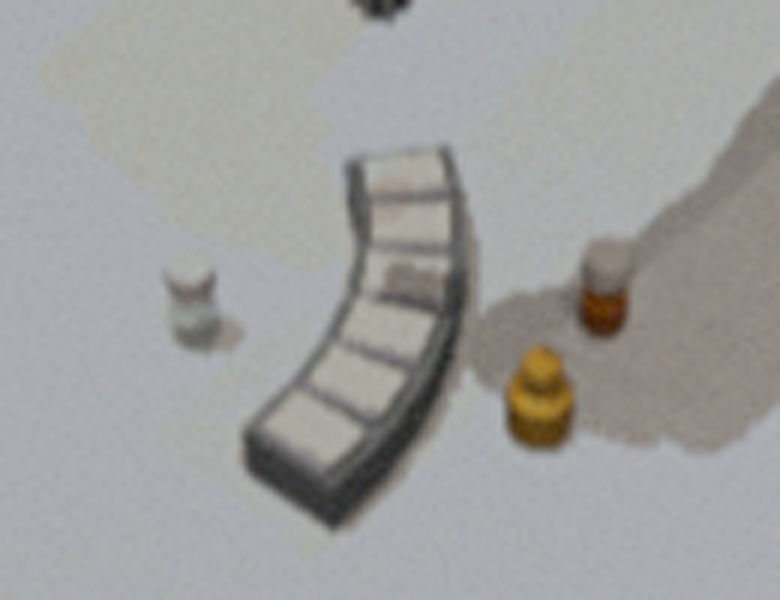

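Run:
```python
from h import *; from fit import T2W,arc
from plant import robot
c=robot.get_calibration("side"); p=[.562,-.0072,1.762]
big=cv2.resize(cv2.imread("pics/sd6.png"),None,fx=1,fy=1)
big=cv2.resize(big[220:360,340:540],None,fx=4,fy=4,interpolation=cv2.INTER_CUBIC)
for k in(4,5,6):
    th=(k-3.5)*.17; m=arc(.2,th)[0]; n=np.array([np.cos(th),np.sin(th)]); t=np.array([-n[1],n[0]])
    h=m-t*.0145; q=np.array([h+t*.001-n*.02,h+t*.028-n*.02,h+t*.028+n*.02,h+t*.001+n*.02])
    q2=np.array([m-t*.018-n*.027,m+t*.018-n*.027,m+t*.018+n*.027,m-t*.018+n*.027])
    for Q,z,col in((q,.038,(0,0,255)),(q2,.034,(255,0,0))):
        uv=(((proj(c,T2W(p,Q,z))-[200,120])*4+1.5)-[340,220])*4
        cv2.polylines(big,[np.round(uv).astype(int)],True,col,1,cv2.LINE_AA)
cv2.imwrite("pics/z4.png",big)
```

```text
(no output)
```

View pics/z4.png

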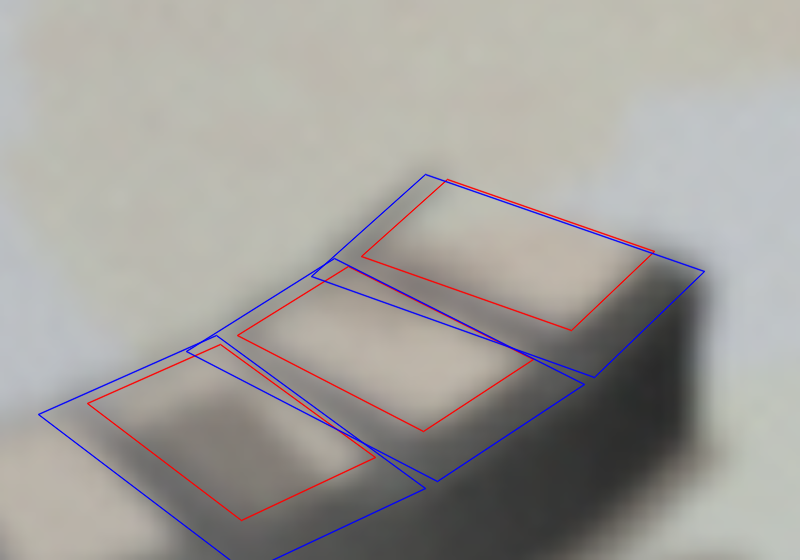

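The projected model shows that the dark line is just well 6's inner rim. Lid 6 fills its shut outline and the tray hasn't moved, so I'm handing in.

Run:
```python
from sw import *
st("end"); robot.job_done()
```

```text
end t16.52 tip z 0.2264 xy [ 0.5692 -0.0101] F [-0.29  0.4   0.22]
the job is handed in; nothing more can be done
```

All six lids are shut. I closed them in order, 1 to 6, in one pass along the arc with the closed fingertips. The job was handed in at 16.5 s with the hand clear, about 0.19 m above the tray.

- **Height over the row:** the tips stayed between 38 and 43 mm above the bench until lid 6 was down. They dipped slightly at each free edge to seat the lid. Each touch stopped at 38.0 mm, the shut height, to within 0.1 mm.
- **Forces:** the readings during the touches were about 4.5–5.7 N down. Each touch was set to stop at a 2–2.5 N change, so the arm pressed a little harder than set before it stopped. Sideways forces stayed within sensor noise, under about 1.7 N.
- **Final checks:** in the last pictures from all three cameras the lids lie flat. The tray matches its measured pose to within about 1–2 mm, and the vials and brass weight are where they were. I did not compare the dish, beaker, slide box and spoon one by one, but the hand never went low near them.
- **Disagreements:**
  - My first tray model, with curved ends, left errors up to about 8 mm. Straight end blocks brought the wrist camera to about 1 mm, while the scene and side cameras still differed by up to about 5 mm at some corners. The touch heights and pictures agreed with the fit.
  - A dark line by well 6 in the last side picture turned out to be the tray's inner rim.

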